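# Back the bottle feeder's star wheel off by one notch

## Task

The bottle feeder has indexed one pocket too far. With a fingertip on the T-bar, tip the pawl up out of its notch until it rests leaning back, push the white star wheel backward by exactly one notch (one arm spacing, an eighth of a turn, clockwise seen from above), then tip the pawl back so that it drops fully into the next notch and locks the wheel. Pick nothing up, and leave the vials, jars and other things where they stand.

Things in the scene. Friction and masses are not known exactly. Their poses are not given: they have to be found in the camera images.
- feeder: bottle feeder, fixed to the bench. Origin on the wheel's vertical axis at bench height; its y axis points from there to the pawl's pivot, z up. Dark steel base plate 270 (x) x 310 (y) mm, 12 mm high, y -135 to +175 mm. Two grey bracket cheeks at x +-16 mm (8 mm thick), y 122 to 148 mm, up to z 97 mm, hold the pawl's pivot at y 135, z 85 mm, parallel to x.
- wheel (a joint): angle (rad) of the star wheel about the vertical axis; counterclockwise from above is positive (forward), backward is negative. 0 = pawl centred in the present notch; next notch back at -0.785, where the pawl drops fully in within 0.12 rad. Pawl down: turns forward only (a few degrees of play). Pawl up: turns either way, needs 1 to 3 N at the arms, stays where it is left.
- wheel_top (a point): top of the star wheel's hub bolt (radius 14 mm, z 88 mm). White wheel: 8 radial arms 16 mm wide, ends rounded, to radius 110 mm, z 28 to 52 mm, open pockets between them in to radius 60 mm. At wheel value 0 the arms point at multiples of 45 deg in the feeder's frame (one along +x). On top a steel ring, radius 64 mm, top at z 58 mm, with 8 saw teeth up to z 69 mm.
- pawl (a joint): angle (rad) of the pawl about its horizontal pivot. 0 = down: arm level, nose fully in the notch; grows as the nose rises; 0.62 = leaning back on its stop. Top-heavy: below about 0.25 it falls down by itself, above about 0.45 it falls back to the stop and stays; in between it may balance. About 1 N at the T-bar moves it. The nose clears the teeth above 0.2.
- pawl_bar (a point): centre of the pawl's T-bar, a steel round bar 50 mm long, 18 mm thick, parallel to the feeder's x, on a 10 mm stem 60 mm from the pivot: straight above it (z 145 mm) with the pawl down, 35 mm farther out (+y) at z 134 mm when it leans back. Pushing it outward (+y, away from the wheel) lifts the pawl; pushing it inward lets it drop.
- pawl_nose (a point): middle of the underside of the pawl's 8 mm wide nose, over the ring of teeth, 86 mm inward of the pivot; z 60 mm when the pawl is down. From pivot to nose runs an aluminium arm 14 mm wide, 12 mm high, level at z 85 mm when down; a 34 mm tail weight sticks out behind the pivot (+y).
- vial_a: small capped sample vial, 28 mm wide, 58 mm tall, standing on a far (+x) corner of the base plate on the side away from the pawl; origin under its base; a bystander
- vial_b: the same kind of vial, on the far (+x) corner of the base plate on the pawl's side; origin under its base; a bystander
- jar_a: sample jar with a steel lid, 60 mm wide, 75 mm tall, standing on the bench just beyond the base plate (about 185 mm from the wheel's axis along the feeder's x); origin under its base; a bystander
- jar_b: second such jar beside it, nearer the pawl's side; origin under its base; a bystander
- jug: steel mug, 90 mm wide, 100 mm tall, on the left of the bench; origin under its base; a bystander
- beaker: glass beaker, 70 mm wide, 85 mm tall, on the right of the bench; origin under its base; a bystander
- driver: screwdriver lying on the left of the bench; a bystander

How it is judged:
By the outcome, as a careful person would: the job done as asked, in the order asked, and still so for the second after the job is handed in, with the robot touching nothing.
It also fails if it takes over 64 s, if anything falls off the work surface, if the arm or the gripper's body presses on something with over 40 N, if the wrist force passes 120 N, or if a joint passes its speed limit or range.

## Robot

A 6-joint arm with a two-finger parallel gripper is mounted at the origin on the work surface. World frame = base frame: x ahead of the robot, y to its left, z up, the work surface at z = 0. Lengths are in mm, angles in rad, forces in N, time in s.
With the tool pointing down it reaches from about 350 to 975 mm from the base axis. Payload 7.1 kg.
Tool frame: the origin (TCP) lies at the centre of the arm's flange, where the gripper is bolted on; the fingertips stand 182 mm ahead of it and the grasp point (between the pads) lies 163 mm ahead of it; x points along the fingers, y is the direction in which the jaws open and shut, and the axes are right-handed (so a half turn about x gives the same grasp; the last joint's range is limited). The gripper opens to 88 mm and grips with 3 to 60 N. Pads are 20 mm wide; open, the fingers measure 115 mm over their backs; the gripper's body (75 mm by 178 mm) begins 61 mm behind the grasp point.
Start: joints at [1.173, 0.423, 1.63, -0, 1.089, -0.019], TCP at [231.097, 580.69, 404.675] pointing down, gripper open.
Joint ranges: [-3, 3], [-0.9, 2.11], [0.09, 2.58], [-1.31, 4.45], [0.11, 2.69], [-2.54, 2.54]. Speed limits (rad/s): [2.39, 2.39, 3.01, 3.14, 3.14, 3.14].

## Interface

Orientations are given as a rotation vector (axis times angle).
In Python, from workcell import readout, viewer, workorder, models gives the robot as it stands. The module is installed in compiled form; this text tells all that it offers.
- The arm moves only by the tool apply_moves, never from a script. Its argument "commands" is a list that holds one entry, the list of rows, each a list of 4 numbers: the shift along the world's x, y, z in m, then the turn about the world's z in rad. A call has 1 to 8 rows; each row is the pose to reach, as a shift and turn from the pose commanded when the call began; what a row does not reach only later rows make up. A row lasts 1/8 s, in which the tool goes at most 62.5 mm and 10.7 degrees, less where a joint would pass 70% of its speed; a pose out of reach is approached as far as the arm can. A call with a gripper value outside its range is refused whole. "gripper" is the finger opening in m, from 0 to 0.0878, set as the call begins (left out, the last holds). The fingers move at their own pace and stop on an object; the grip force is fixed at half the most. Time passes only in rows, so rows that repeat a pose let the fingers close. It gives the time, the measured TCP pose, the force and the opening at its end, in the units of the state.
- readout.get_obs(): the state, without advancing time (a new reading comes with each control period).
- viewer.get_image(name): name is "scene" or "top" or "wrist"; returns a dict with "color" (420x560x3 uint8, red, green, blue), "vertical_fov" (degrees; the focal length in pixels is half the picture's height over the tangent of half this angle, whatever the lens; pixels are square), "cx", "cy" (the principal point, pixels), "D" ([k1, k2, p1, p2, k3] as OpenCV has them; the pictures are not rectified), "rvec" (rotation vector, rad) and "tvec" (3), from world to camera coordinates, as OpenCV has them. Camera axes: x right, y down, z forward; pixel columns grow to the right and rows downward; lengths in mm; the calibration is good to about 2 mm. A picture is of the moment at which its call begins. There is no depth.
- workorder.close_job(): hands the job in, once; it reports no verdict.
Trained networks look in the newest picture that a camera, given by its name, has taken for a name from the list of things; names that differ only in an ending like _2 or _b are one class to them, and where a whole thing is asked for, a point or a joint stands for the part that bears it (a point fixed in the world has none). Each returns a list of dicts, best first, with "conf" (0 to 1); they miss things now and then, are a little off and sometimes report something else, mostly with a low value. They report only what shows in the picture. A call takes as long as a camera call.
- models.search_frame(camera, label): "position" ([x, y, z] in mm, in world coordinates, good to about 4 mm: the middle of the surface that is visible of it).
- models.place_of(camera, label): "position" ([x, y, z] in mm, in world coordinates, good to about 4 mm: a listed point, or the origin of a listed thing).
The state is a dict: "t": time; "qpos": joint angles; "qvel": joint speeds; "joint_torque": joint torques, N m; "ee_pos": TCP position; "orientation": TCP orientation; "ft_force": force on the tool from outside, world axes, zero at the start; "moment": the same for the moment, N m; "width": finger opening in mm.
Only numpy, scipy, OpenCV 4.12 (cv2) and the standard library are available. Lean on these libraries where they do the work, as an engineer would, in place of code of your own. Each camera call takes 0.05 s, during which the arm holds its last target.

## Working session

There is one attempt and no reset: what is moved stays moved. The work goes in short steps, Python scripts to look and compute and a tool call to move; the robot and the scene stay as the last step left them, time stands still between calls to the robot, and variables do not carry over. Pictures are saved under pics/ and viewed, and the job is handed in when it is done.

Besides the shell and the picture viewer there is one more tool, called as name(argument=value, ...), one argument or row to a line, values as JSON. apply_moves: Moves the arm, as the interface text tells. Its arguments: {"type":"object","properties":{"commands":{"type":"array","items":{"type":"array","items":{"type":"array","items":{"type":"number"}}}},"gripper":{"type":"number"}},"required":["commands"]}

```bash
mkdir -p pics; cat > h.py <<'E'
import numpy as np, cv2
from workcell import readout, viewer, workorder, models
def shot(n,f):
    im=viewer.get_image(n); cv2.imwrite('pics/'+f+'.png',im['color'][:,:,::-1]); return im
def K(im):
    f=im['color'].shape[0]/2/np.tan(np.radians(im['vertical_fov'])/2)
    return np.array([[f,0,im['cx']],[0,f,im['cy']],[0,0,1.]])
def proj(im,P):
    return cv2.projectPoints(np.array(P,float).reshape(-1,1,3),np.array(im['rvec'],float),np.array(im['tvec'],float),K(im),np.array(im['D'],float))[0][:,0]
def unproj(im,uv,z):
    p=cv2.undistortPoints(np.array(uv,float).reshape(-1,1,2),K(im),np.array(im['D'],float))[:,0]
    R=cv2.Rodrigues(np.array(im['rvec'],float))[0]; t=np.array(im['tvec'],float).ravel()
    c=-R.T@t; d=np.c_[p,np.ones(len(p))]@R
    return c+d*((z-c[2])/d[:,2])[:,None]
E
python3 - <<'E'
from h import *
o=readout.get_obs(); print({k:np.round(v,3) for k,v in o.items()})
for c in ['scene','top','wrist']:
    shot(c,c+'0')
    for l in ['feeder','wheel','wheel_top','pawl','pawl_bar','pawl_nose','vial_a','jar_a','jug','beaker','driver']:
        print(c,l,[(np.round(d['position']).tolist(),round(d['conf'],2)) for d in models.place_of(c,l)[:3]])
E
```

```text
{'t': np.float64(0.0), 'qpos': array([ 1.173,  0.424,  1.631,  0.   ,  1.089, -0.019]), 'qvel': array([ 0.002,  0.   , -0.001,  0.   , -0.   , -0.001]), 'joint_torque': array([ 2.0000e-03, -5.4464e+01, -2.7366e+01,  6.4000e-02,  2.3000e-02,
       -0.0000e+00]), 'ee_pos': array([230.992, 580.451, 403.91 ]), 'orientation': array([ 0.296,  1.551, -0.298]), 'ft_force': array([ 0.113, -0.349, -0.015]), 'moment': array([-0.058, -0.016, -0.022]), 'width': np.float64(87.847)}
scene feeder [([559.0, -44.0, -1.0], 0.8)]Traceback (most recent call last):
  File "<stdin>", line 6, in <module>
ValueError: it knows: beaker, driver, feeder, jar, jug, pawl_bar, pawl_nose, vial, wheel_top
```

```bash
python3 - <<'E'
from h import *
for c in ['scene','top','wrist']:
    shot(c,c+'0')
    for l in ['feeder','wheel_top','pawl_bar','pawl_nose','vial','jar','jug','beaker','driver']:
        print(c,l,[(np.round(d['position']).tolist(),round(d['conf'],2)) for d in models.place_of(c,l)[:3]])
print(readout.get_obs()['t'])
E
```

```text
scene feeder [([558.0, -45.0, -2.0], 0.68), ([559.0, 5.0, 58.0], 0.24)]
scene wheel_top []
scene pawl_bar [([572.0, 424.0, -0.0], 0.72), ([570.0, 93.0, 145.0], 0.62), ([741.0, -135.0, -2.0], 0.45)]
scene pawl_nose [([560.0, 6.0, 57.0], 0.65)]
scene vial [([658.0, -166.0, 10.0], 0.57), ([683.0, 77.0, 14.0], 0.46), ([568.0, 94.0, 147.0], 0.4)]
scene jar [([741.0, -29.0, 1.0], 0.86), ([739.0, -136.0, 0.0], 0.84)]
scene jug [([575.0, 422.0, -3.0], 0.81)]
scene beaker [([515.0, -434.0, 4.0], 0.72)]
scene driver [([430.0, 368.0, -2.0], 0.66)]
top feeder [([557.0, -41.0, 1.0], 0.77)]
top wheel_top [([555.0, -42.0, 88.0], 0.73), ([432.0, 366.0, -4.0], 0.54)]
top pawl_bar [([569.0, 94.0, 145.0], 0.7), ([679.0, 71.0, 14.0], 0.45)]
top pawl_nose [([562.0, 6.0, 63.0], 0.65)]
top vial [([658.0, -166.0, 16.0], 0.52), ([679.0, 72.0, 14.0], 0.49)]
top jar [([742.0, -134.0, -6.0], 0.75)]
top jug [([566.0, 418.0, -3.0], 0.65)]
top beaker [([516.0, -434.0, -2.0], 0.62), ([555.0, -42.0, 86.0], 0.18)]
top driver []
wrist feeder []
wrist wheel_top []
wrist pawl_bar []
wrist pawl_nose []
wrist vial []
wrist jar []
wrist jug []
wrist beaker []
wrist driver [([433.0, 362.0, -2.0], 0.61)]
1.6
```

View pics/scene0.png

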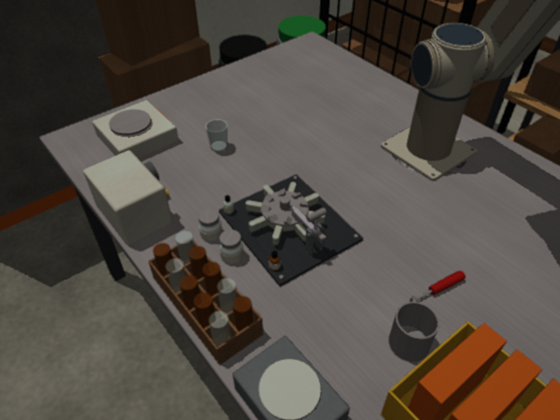

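View pics/top0.png

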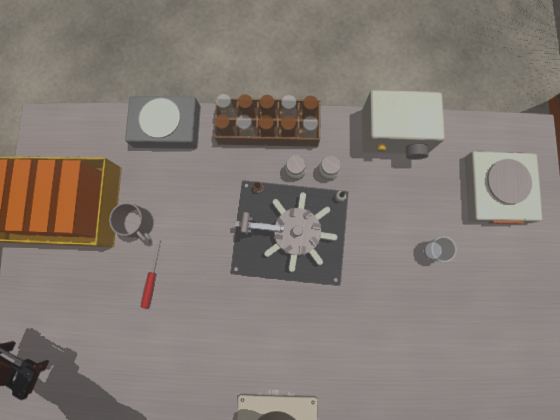

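View pics/wrist0.png

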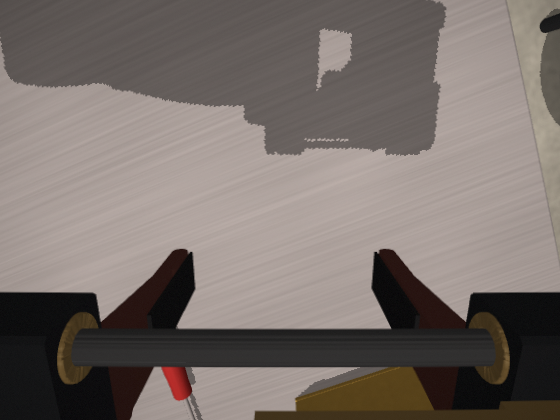

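```bash
cat >> h.py <<'E'
def F2W(p,cx,cy,yaw):
    p=np.array(p,float); c,s=np.cos(yaw),np.sin(yaw)
    return np.c_[cx+c*p[:,0]-s*p[:,1], cy+s*p[:,0]+c*p[:,1], p[:,2]]
def crop(im,f,x0,y0,w,h,pts=[],s=5):
    a=cv2.resize(im['color'][y0:y0+h,x0:x0+w,::-1],None,fx=s,fy=s,interpolation=cv2.INTER_CUBIC)
    a=np.clip(a.astype(float)*1.5,0,255).astype(np.uint8)
    for u,v in pts: cv2.circle(a,(int((u-x0+.5)*s),int((v-y0+.5)*s)),3,(0,0,255),1)
    cv2.imwrite('pics/'+f+'.png',a)
E
python3 - <<'E'
from h import *
from scipy.spatial.transform import Rotation as R
o=readout.get_obs(); print(R.from_rotvec(o['orientation']).as_matrix().round(3))
P=[[135,-135,12],[135,175,12],[-135,175,12],[-135,-135,12],[0,0,88],[0,135,145],[25,135,145],[-25,135,145]]+[[110*np.cos(a),110*np.sin(a),40] for a in np.arange(8)*np.pi/4]
W=F2W(P,556,-42.5,-0.09)
im=shot('top','top1'); crop(im,'top1c',225,170,135,120,proj(im,W)); print(im['rvec'],im['tvec'])
im=shot('scene','sc1'); crop(im,'sc1c',210,165,155,120,proj(im,W)); 
E
```

```text
[[ 0.     0.37   0.929]
 [-0.     0.929 -0.37 ]
 [-1.     0.     0.   ]]
[ 2.15600195 -2.1013099   0.16476675] [ -21.75757381  640.56271012 1044.07431504]
```

View pics/top1c.png

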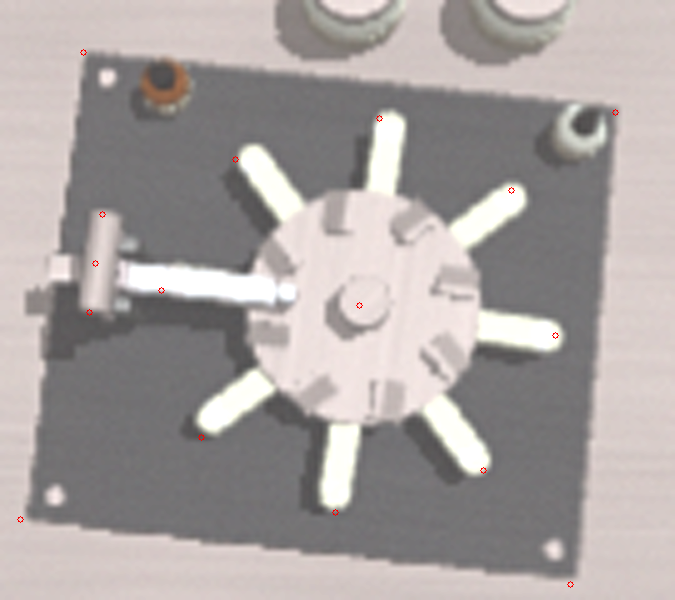

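View pics/sc1c.png

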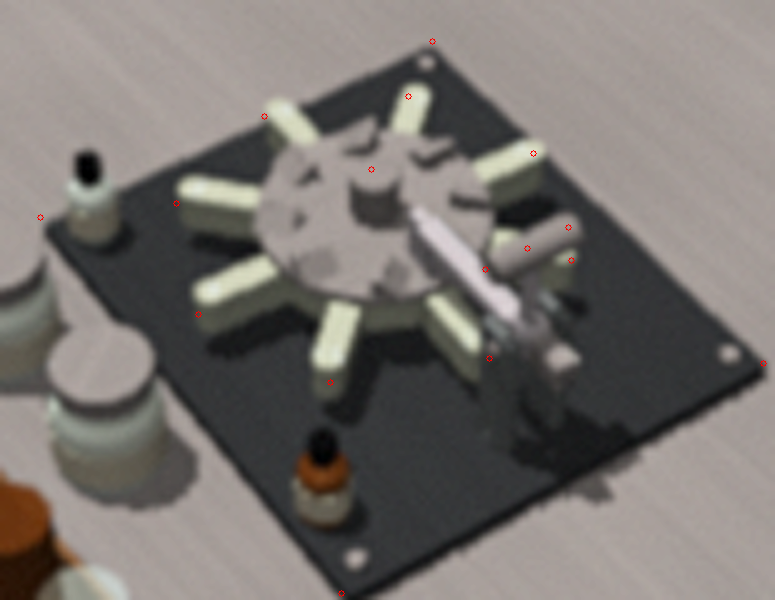

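```bash
python3 - <<'E'
from h import *
from scipy.optimize import least_squares
C=np.array([[135,175,12],[135,-135,12],[-135,-135,12],[-135,175,12]],float)
t=np.array([[82,52],[615,107],[578,578],[30,520]])/5+[225,170]-.5
s=np.array([[345,597],[45,230],[432,46],[762,375]])/5+[210,165]-.5
it=viewer.get_image('top'); i2=viewer.get_image('scene')
def res(q,w=(1,1)):
    W=F2W(C,*q); return np.r_[w[0]*(proj(it,W)-t).ravel(),w[1]*(proj(i2,W)-s).ravel()]
for w in [(1,1),(1,0),(0,1)]:
    r=least_squares(res,[556,-42,-.09],args=(w,)); print(w,r.x,np.abs(r.fun).max())
E
```

```text
(1, 1) [ 5.57928482e+02 -4.18238755e+01 -8.07989910e-02] 2.338706122121067
(1, 0) [ 5.58002806e+02 -4.47468963e+01 -7.51516000e-02] 0.560019270545979
(0, 1) [ 5.58722794e+02 -3.79574291e+01 -8.80025342e-02] 1.135881023594834
```

apply_moves(
  commands=[
    [[0.015,-0.025,0,-0.06],[0.04,-0.06,0,-0.15],[0.065,-0.1,0,-0.25],[0.09,-0.14,0,-0.35],[0.115,-0.18,0,-0.45],[0.14,-0.22,0,-0.54],[0.16,-0.25,0,-0.61],[0.167,-0.261,0,-0.637]],
  ],
  gripper=0,
)

```text
t: 2.8
ee_pos: [398.9, 318.4, 404.9]
orientation: [0.794, 1.421, -0.794]
ft_force: [0.1, -0.0, -0.7]
width: 11.1
```

apply_moves(
  commands=[
    [[0.015,-0.025,0,-0.06],[0.04,-0.06,0,-0.15],[0.065,-0.1,0,-0.25],[0.09,-0.14,0,-0.35],[0.115,-0.18,0,-0.45],[0.14,-0.22,0,-0.54],[0.16,-0.25,0,-0.61],[0.167,-0.261,0,-0.637]],
  ],
)

```text
t: 3.8
ee_pos: [566.0, 57.9, 404.6]
orientation: [1.271, 1.168, -1.27]
ft_force: [-0.5, -0.1, -0.2]
width: 0.3
```

```bash
python3 - <<'E'
from h import *
im=shot('wrist','w2'); im=shot('top','t2'); crop(im,'t2c',225,170,135,120)
im=shot('scene','s2'); crop(im,'s2c',250,130,110,110)
print([(np.round(d['position']),d['conf']) for c in('wrist','top','scene') for d in models.place_of(c,'pawl_bar')])
E
```

```text
[(array([568.,  90., 144.]), 0.97), (array([570.,  93., 150.]), 0.63), (array([ 518., -434.,    2.]), 0.47)]
```

View pics/w2.png

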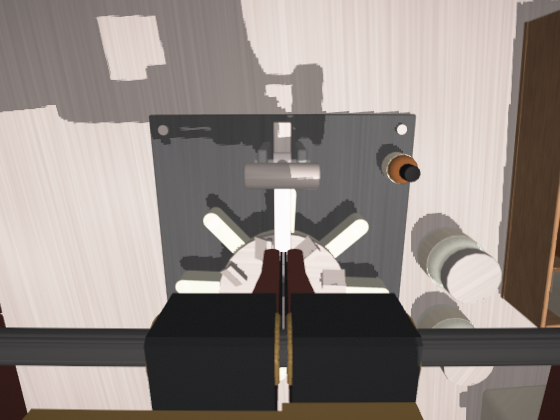

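View pics/s2c.png

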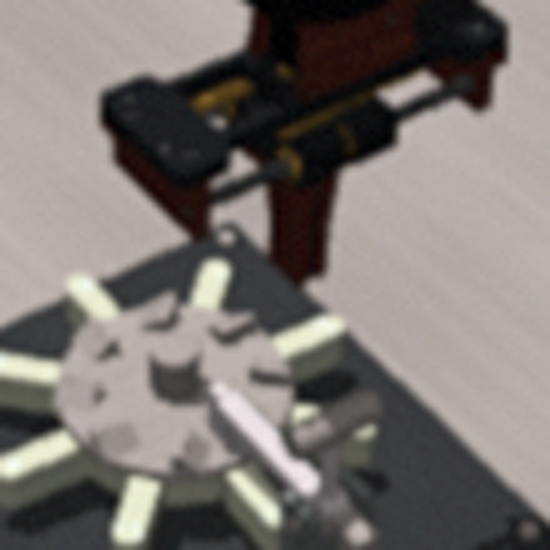

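apply_moves(
  commands=[
    [[0,0,-0.02,0],[0,0,-0.045,0],[0,0,-0.07,0],[0,0,-0.085,0],[0,0,-0.092,0],[0,0,-0.092,0]],
  ],
)

```text
t: 4.85
ee_pos: [565.1, 59.0, 312.7]
orientation: [1.269, 1.17, -1.269]
ft_force: [0.4, -0.4, -0.2]
width: 0.6
```

apply_moves(
  commands=[
    [[0,0.004,0,0],[0.001,0.008,0,0],[0.001,0.012,0,0],[0.001,0.016,0,0],[0.002,0.02,0,0],[0.002,0.024,0,0],[0.002,0.027,0,0],[0.002,0.03,0,0]],
  ],
)

```text
t: 5.85
ee_pos: [567.1, 88.9, 312.6]
orientation: [1.269, 1.169, -1.269]
ft_force: [-0.1, -0.6, -0.1]
width: 0.4
```

```bash
python3 - <<'E'
from h import *
im=shot('wrist','w3'); 
im=shot('scene','s3'); crop(im,'s3c',250,130,110,110)
print([(c,np.round(d['position']),d['conf']) for c in('wrist','top','scene') for d in models.place_of(c,'pawl_bar')])
E
```

```text
[('wrist', array([570., 110., 143.]), 0.55), ('scene', array([570., 110., 145.]), 0.77)]
```

View pics/w3.png

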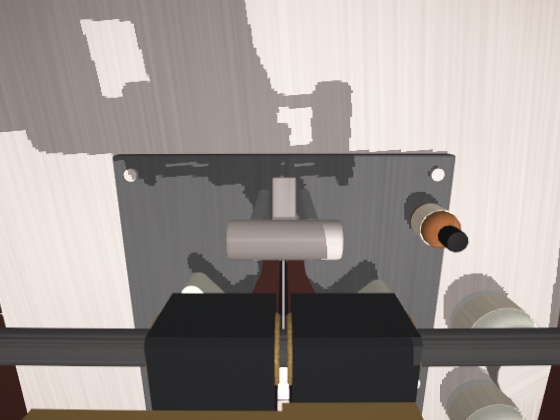

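View pics/s3c.png

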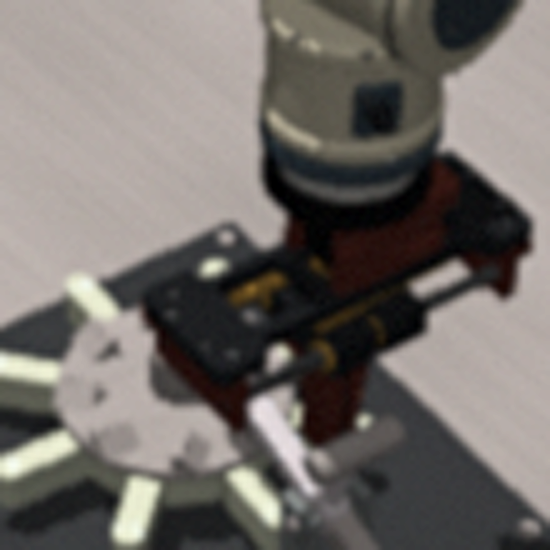

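apply_moves(
  commands=[
    [[0,0.002,0,0],[0,0.004,0,0],[0,0.006,0,0],[0.001,0.008,0,0],[0.001,0.01,0,0],[0.001,0.012,0,0],[0.001,0.013,0,0],[0.001,0.013,0,0]],
  ],
)

```text
t: 7.1
ee_pos: [568.1, 101.8, 312.7]
orientation: [1.269, 1.169, -1.269]
ft_force: [0.8, -0.0, -0.5]
width: 0.6
```

```bash
python3 - <<'E'
from h import *
im=shot('wrist','w4'); 
print([(c,np.round(d['position']),d['conf']) for c in('wrist','top','scene') for d in models.place_of(c,'pawl_bar')])
E
```

```text
[('wrist', array([570., 128., 134.]), 0.7), ('scene', array([570., 110., 145.]), 0.77)]
```

View pics/w4.png

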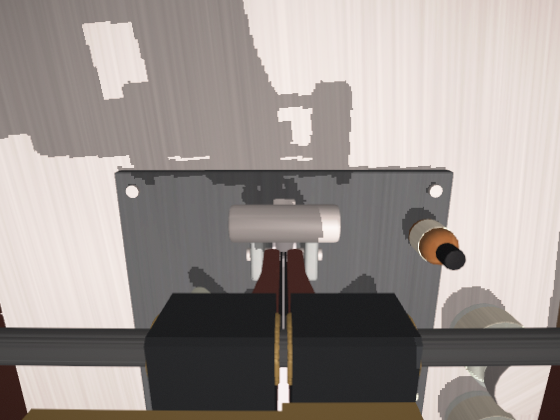

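apply_moves(
  commands=[
    [[0,-0.001,0.01,0],[0,-0.002,0.03,0],[0,-0.002,0.06,0],[0,-0.002,0.09,0],[0,-0.002,0.11,0],[0,-0.002,0.115,0]],
  ],
)

```text
t: 8.05
ee_pos: [568.4, 99.7, 429.7]
orientation: [1.271, 1.167, -1.267]
ft_force: [0.7, -0.3, -0.4]
width: 0.4
```

apply_moves(
  commands=[
    [[-0.007,-0.03,0,0.1],[-0.014,-0.06,0,0.2],[-0.021,-0.09,0,0.3],[-0.03,-0.13,0,0.45],[-0.039,-0.17,0,0.6],[-0.048,-0.205,0,0.72],[-0.055,-0.224,0,0.785],[-0.055,-0.224,0,0.785]],
  ],
)

```text
t: 9.05
ee_pos: [512.5, -125.2, 427.2]
orientation: [0.68, 1.463, -0.68]
ft_force: [-1.2, 0.0, -0.1]
width: 0.5
```

```bash
python3 - <<'E'
from h import *
a=shot('wrist','w5'); b=shot('top','t5');  c=shot('scene','s5'); crop(c,'s5c',210,130,155,120)
crop(b,'t5c',225,170,135,120)
print([(c,l,np.round(d['position']),d['conf']) for c in('wrist','top','scene') for l in ('pawl_bar','pawl_nose','wheel_top','feeder') for d in models.place_of(c,l)])
E
```

```text
[('wrist', 'pawl_nose', array([560.,   8., 116.]), 0.96), ('wrist', 'wheel_top', array([555., -44.,  87.]), 0.58), ('wrist', 'feeder', array([557., -43.,  -1.]), 0.68), ('top', 'pawl_bar', array([568., 129., 132.]), 0.79), ('top', 'pawl_bar', array([680.,  71.,  12.]), 0.63), ('top', 'pawl_bar', array([570., 423.,  -6.]), 0.42), ('top', 'pawl_bar', array([554., -39.,  -0.]), 0.39), ('top', 'pawl_nose', array([560.,   5., 118.]), 0.62), ('top', 'wheel_top', array([555., -42.,  88.]), 0.74), ('top', 'feeder', array([556., -43.,  -1.]), 0.74), ('top', 'feeder', array([570., 422.,  -4.]), 0.47), ('scene', 'pawl_bar', array([567., 129., 136.]), 0.79), ('scene', 'pawl_nose', array([560.,  10., 114.]), 0.94), ('scene', 'pawl_nose', array([743., -31.,   1.]), 0.47), ('scene', 'wheel_top', array([554., -40.,  92.]), 0.91), ('scene', 'feeder', array([557., -46.,  -2.]), 0.68)]
```

View pics/w5.png

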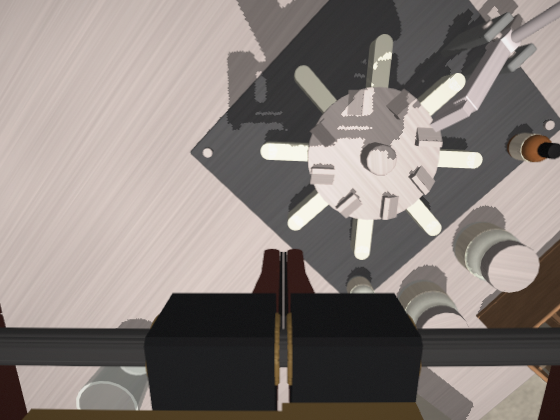

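View pics/s5c.png

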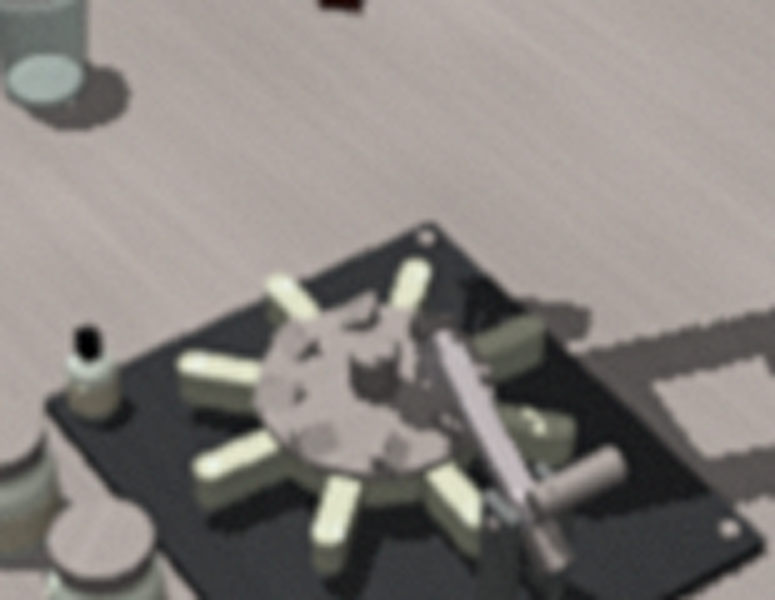

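View pics/t5c.png

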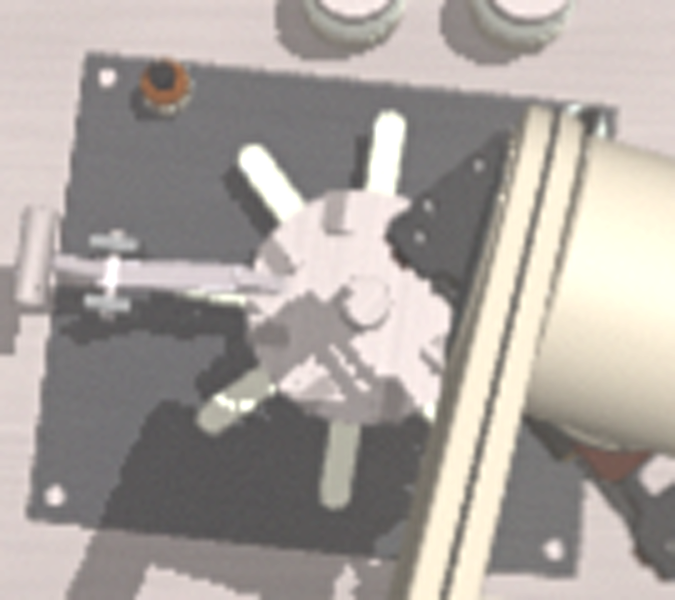

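```bash
python3 - <<'E'
from h import *
a=viewer.get_image('wrist'); o=readout.get_obs(); p=o['ee_pos']; print(p,o['qpos'].round(2))
for q in ([*p[:2],245],[*p[:2],52],[*p[:2],32],[555.5,-43,88]): print(q,proj(a,q))
# arm tip centres & hub from picture
print(unproj(a,[[298,222],[362,252],[268,152],[474,160],[378,42],[430,232],[305,72],[460,80]],52), unproj(a,[[381,157]],88))
E
```

```text
[ 513.11070463 -124.31192129  427.68702007] [-0.26  0.25  1.82 -0.    1.07 -0.96]
[np.float64(513.1107046331258), np.float64(-124.31192129205984), 245] [[282.29754846 270.45154756]]
[np.float64(513.1107046331258), np.float64(-124.31192129205984), 52] [[282.46238487 189.71147667]]
[np.float64(513.1107046331258), np.float64(-124.31192129205984), 32] [[282.4703102  185.84365763]]
[555.5, -43, 88] [[378.05949168 159.66517786]]
[[ 547.33924531 -139.9442987    52.        ]
 [ 620.97424852 -121.2966828    52.        ]
 [ 477.95755358 -104.66000922   52.        ]
 [ 638.8238614    21.4530993    52.        ]
 [ 491.00805951   36.70952772   52.        ]
 [ 660.08670048  -59.07040124   52.        ]
 [ 457.23365953  -25.75327157   52.        ]
 [ 572.46290268   63.28306813   52.        ]] [[555.84718549 -39.61861173  88.        ]]
```

apply_moves(
  commands=[
    [[0,0,-0.02,0],[0,0,-0.055,0],[0,0,-0.095,0],[0,0,-0.135,0],[0,0,-0.165,0],[0,0,-0.19,0],[0,0,-0.205,0],[0,0,-0.21,0]],
  ],
)

```text
t: 10.85
ee_pos: [513.1, -124.3, 217.1]
orientation: [0.678, 1.463, -0.678]
ft_force: [0.6, -0.3, 0.5]
width: 0.3
```

```bash
python3 - <<'E'
from h import *
c=shot('scene','s6'); crop(c,'s6c',210,130,155,120); shot('wrist','w6')
o=readout.get_obs(); p=o['ee_pos']; print(p,o['ft_force'])
C=np.array([557,-42.]); yaw=-.082
# arm-frame offset of finger
for k in (1,):
    a=np.radians(225)+yaw; er=np.array([np.cos(a),np.sin(a)]); et=np.array([-er[1],er[0]])
    d=p[:2]-C; print('rad',d@er,'tan',d@et)
    # path: first to (86,18), then rotate to -45
    for i,th in enumerate(np.radians([0,-5.6,-11.25,-16.9,-22.5,-28.1,-33.75,-39.4,-45])):
        b=a+th; q=C+86*np.array([np.cos(b),np.sin(b)])+18*np.array([-np.sin(b),np.cos(b)])
        print(np.round((q-p[:2])/1000,4),round(th,3))
E
```

```text
[ 513.23596138 -124.37158901  217.7260419 ] [-0.44091865 -0.33440889  0.50738303]
rad 86.65559995548402 tan 34.51342851401255
[-0.0102  0.013 ] 0.0
[-0.0167  0.0186] -0.098
[-0.0227  0.0249] -0.196
[-0.028   0.0317] -0.295
[-0.0326  0.0389] -0.393
[-0.0365  0.0466] -0.49
[-0.0396  0.0547] -0.589
[-0.0419  0.063 ] -0.688
[-0.0434  0.0715] -0.785
```

View pics/s6c.png

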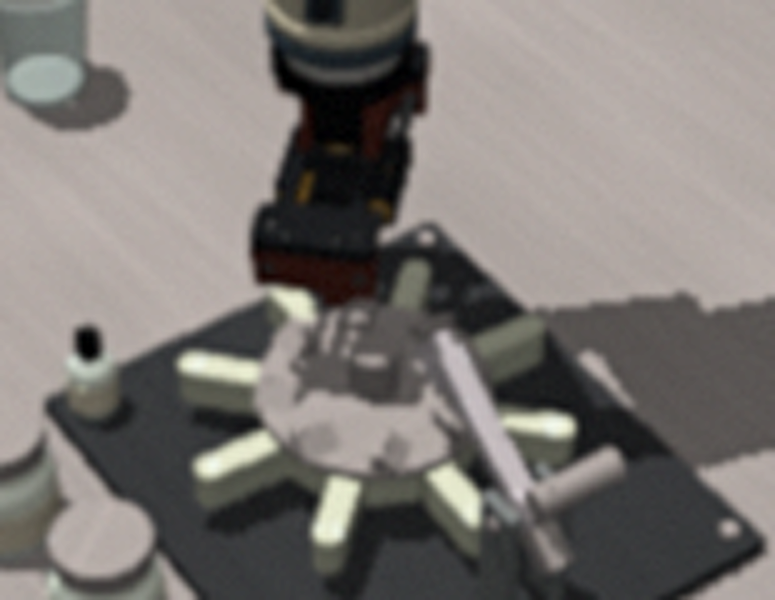

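View pics/w6.png

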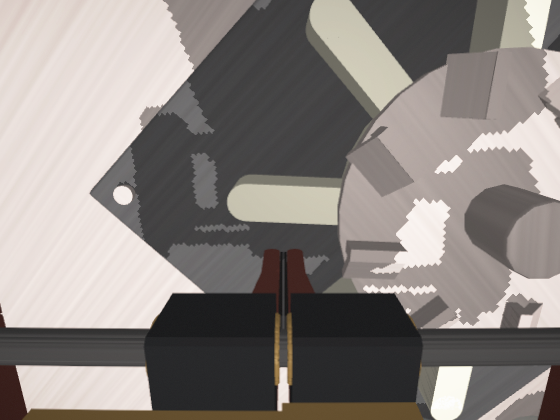

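apply_moves(
  commands=[
    [[-0.005,0.0065,0,0],[-0.01,0.013,0,0],[-0.0133,0.0158,0,-0.049],[-0.0167,0.0186,0,-0.098],[-0.0197,0.0217,0,-0.147],[-0.0227,0.0249,0,-0.196],[-0.0254,0.0283,0,-0.245],[-0.028,0.0317,0,-0.295]],
  ],
)

```text
t: 11.95
ee_pos: [485.2, -92.3, 218.3]
orientation: [0.905, 1.372, -0.904]
ft_force: [1.7, -1.7, -1.2]
width: 0.4
```

```bash
python3 - <<'E'
from h import *
c=shot('scene','s7'); crop(c,'s7c',210,130,155,120); shot('wrist','w7')
o=readout.get_obs(); p=o['ee_pos']; print(p,o['ft_force'])
E
```

```text
[484.91485872 -92.11246692 218.24489672] [0.65068968 0.69622086 0.40890737]
```

View pics/w7.png

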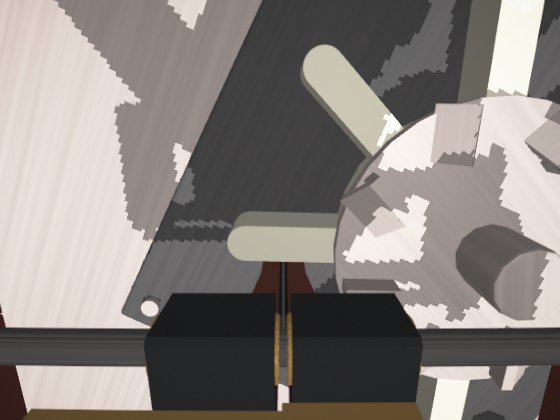

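View pics/s7c.png

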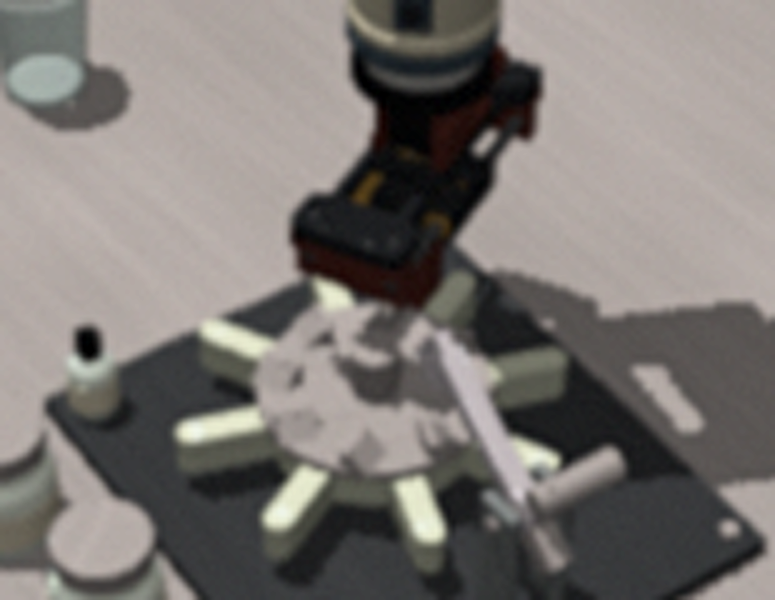

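apply_moves(
  commands=[
    [[-0.0023,0.0036,0,-0.049],[-0.0046,0.0072,0,-0.098],[-0.0066,0.011,0,-0.147],[-0.0085,0.0149,0,-0.195],[-0.0101,0.019,0,-0.245],[-0.0116,0.023,0,-0.294],[-0.0128,0.0272,0,-0.343],[-0.0139,0.0313,0,-0.393]],
  ],
)

```text
t: 13.05
ee_pos: [471.4, -61.2, 218.2]
orientation: [1.199, 1.215, -1.197]
ft_force: [0.3, -1.3, 0.6]
width: 0.3
```

```bash
cat >> h.py <<'E'
def ov(th,C=(557,-42),yaw=-.082):
    return [[C[0]+102*np.cos(a),C[1]+102*np.sin(a),52] for a in yaw+th+np.arange(8)*np.pi/4]
E
python3 - <<'E'
from h import *
o=readout.get_obs(); p=o['ee_pos']; print(p,o['ft_force'])
c=shot('scene','s8'); crop(c,'s8c',210,130,155,120,proj(c,ov(0))); a=shot('wrist','w8')
b=shot('top','t8'); crop(b,'t8c',225,170,135,120,proj(b,ov(0)))
E
```

```text
[471.39473815 -61.23486241 218.20510324] [ 0.31635497 -1.3209404   0.61514149]
```

View pics/s8c.png

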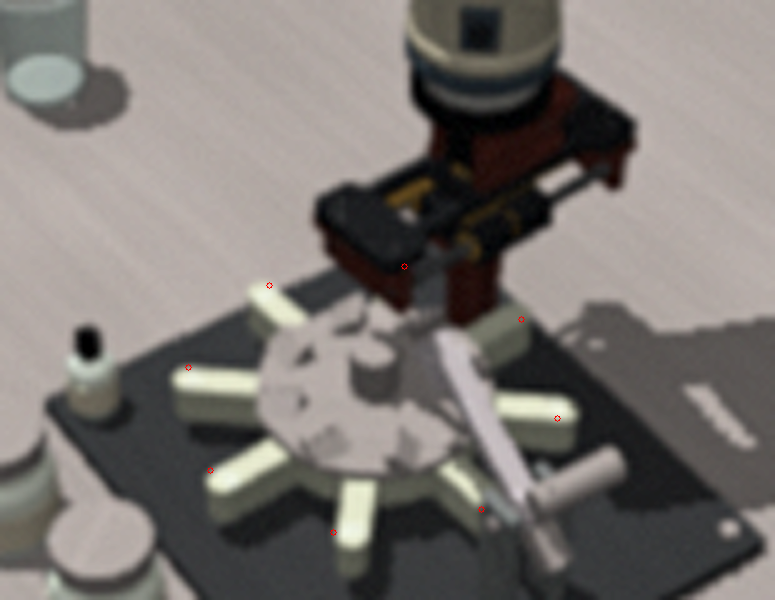

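View pics/t8c.png

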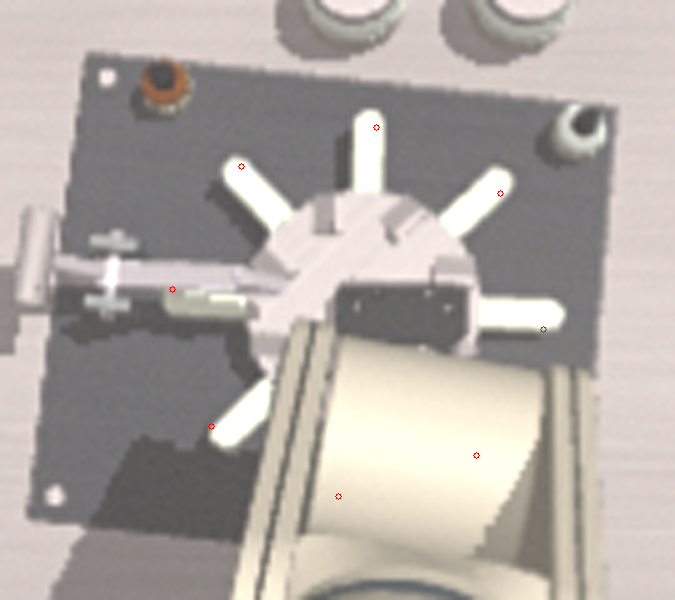

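View pics/w8.png

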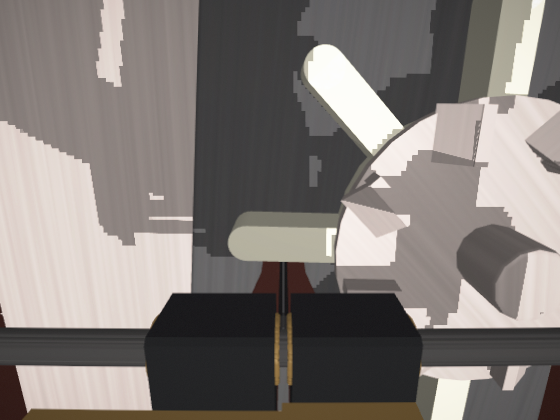

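```bash
python3 - <<'E'
from h import *
b=viewer.get_image('top')
f=lambda q:unproj(b,np.array(q)/5+[225,170]-.5,52)[:,:2]
A=f([[252,153],[391,120],[515,195],[553,336],[480,465],[335,500],[205,425]])
B=f([[233,167],[368,118],[505,180],[555,315],[220,437]])
from scipy.optimize import least_squares
r=least_squares(lambda q:np.hypot(*(A-q[:2]).T)-q[2],[557,-42,105]).x; print(r)
for P in(A,B):
    a=np.arctan2(*(P-r[:2]).T[::-1]); d=(a+.082+np.pi/8)%(np.pi/4)-np.pi/8; print(np.degrees(d).round(1))
a=np.arctan2(*(A-r[:2]).T[::-1]); bb=np.arctan2(*(B-r[:2]).T[::-1])
# pair B arm i with A arm by backward move
print(np.degrees(bb).round(1),np.degrees(a).round(1))
E
```

```text
[557.58733378 -44.19296771 105.82504584]
[-3.8 -2.9 -2.5 -2.2 -2.  -1.9 -2.1]
[3.3 4.  2.9 4.1 3.4]
[ 43.6  -0.7 -46.8 -90.6 133.7] [  36.5   -7.6  -52.2  -96.9 -141.7  173.4  128.2]
```

apply_moves(
  commands=[
    [[-0.0004,0.0021,0,-0.025],[-0.0008,0.0043,0,-0.05],[-0.0011,0.0064,0,-0.074],[-0.0015,0.0083,0,-0.096],[-0.0015,0.0083,0,-0.096]],
  ],
)

```text
t: 13.88
ee_pos: [469.7, -52.8, 217.6]
orientation: [1.269, 1.17, -1.269]
ft_force: [-0.2, -0.6, 0.3]
width: 0.7
```

apply_moves(
  commands=[
    [[0.0,-0.006,0,0],[0.0,-0.012,0,0],[0.0,-0.012,0.03,0],[0.0,-0.012,0.07,0],[0.0,-0.012,0.11,0],[0.0,-0.012,0.15,0],[-0.03,-0.012,0.19,0],[-0.08,-0.012,0.22,0]],
  ],
)

```text
t: 14.88
ee_pos: [389.7, -65.4, 439.4]
orientation: [1.269, 1.168, -1.267]
ft_force: [-0.3, -0.1, 0.5]
width: 0.3
```

```bash
python3 - <<'E'
from h import *
o=readout.get_obs(); p=o['ee_pos']; print(p,o['ft_force'])
c=shot('scene','s9'); crop(c,'s9c',210,165,155,120,proj(c,ov(0))); a=shot('wrist','w9')
b=shot('top','t9'); crop(b,'t9c',225,170,135,120,proj(b,ov(0)))
E
```

```text
[389.70480468 -65.43304058 439.35479744] [-0.27923381 -0.0771084   0.52209241]
```

View pics/s9c.png

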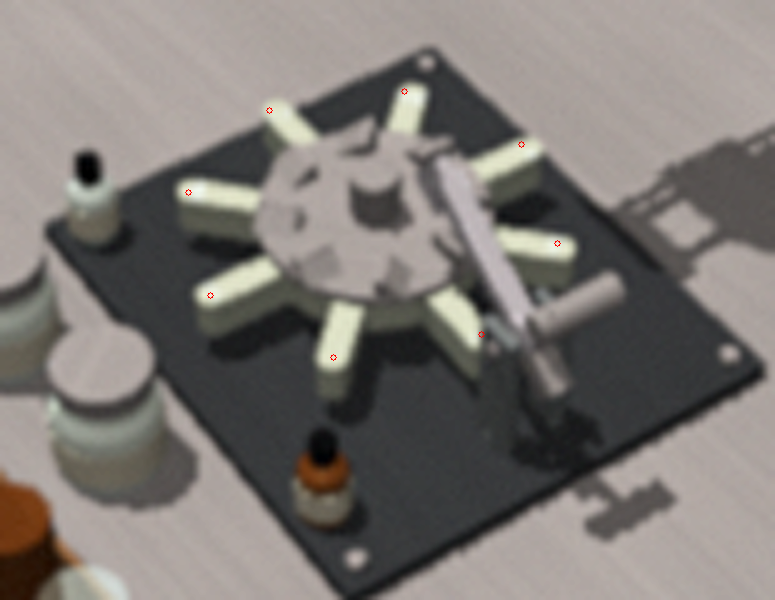

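View pics/t9c.png

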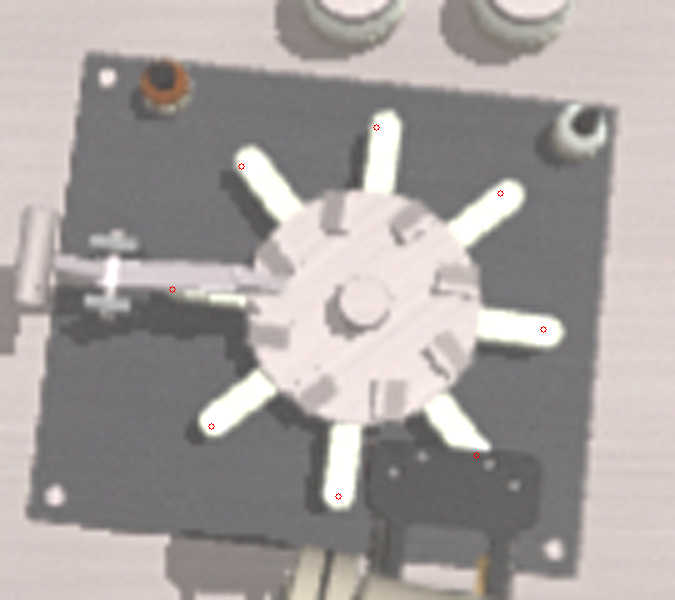

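View pics/w9.png

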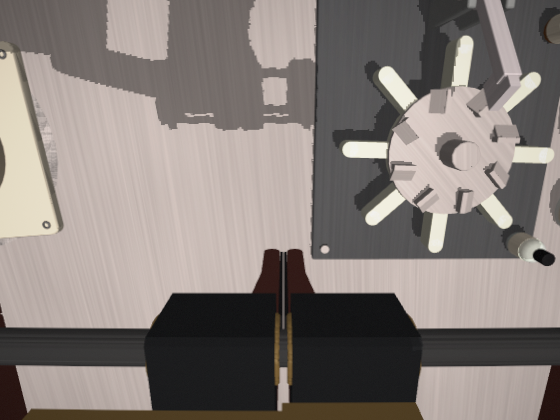

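```bash
python3 - <<'E'
from h import *
a=viewer.get_image('wrist')
crop(a,'w9c',300,0,260,270,s=3)
E
```

View pics/w9c.png

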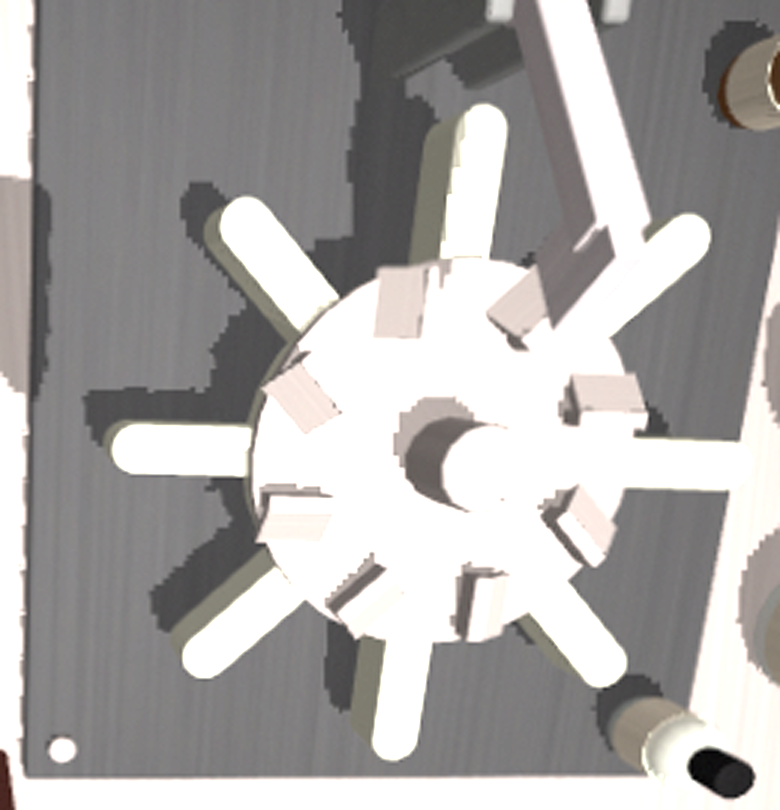

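```bash
python3 - <<'E'
from h import *
a=viewer.get_image('wrist')
g=lambda q,z:unproj(a,np.array(q,float)/3+[300,0]-.33,z)[:,:2]
ang=lambda P:np.degrees(np.arctan2(*(P[1]-P[0])[::-1]))
A=lambda p,q:ang(g([p,q],52))
print('plate y-edge',ang(g([[23,775],[36,10]],12))-90,'x-edge',ang(g([[23,775],[600,776]],12)))
# rounded end centres, opposite pairs
prs=[((137,448),(728,465)),((247,222),(600,662)),((483,130),(395,735)),((208,652),(687,238))]
for k,(p,q) in enumerate(prs):
    P=g([p,q],52); print(A(p,q), P.mean(0), np.hypot(*(P[1]-P[0])))
E
```

```text
plate y-edge -4.651505458512304 x-edge -5.061223857032146
-6.197471519089272 [557.63948828 -41.86201854] 203.15860323052732
-51.57336331610148 [557.10710549 -41.14741975] 201.48065359697154
-96.4282672475247 [557.92299144 -41.1287975 ] 202.33340038366967
38.67520287367196 [558.24929101 -41.14409229] 202.63092054202085
```

apply_moves(
  commands=[
    [[0.01,0.012,0,0],[0.035,0.043,0,0],[0.065,0.08,0,0],[0.095,0.116,0,0],[0.125,0.153,0,0],[0.155,0.19,0,0],[0.178,0.218,0,0],[0.185,0.227,0,0]],
  ],
)

```text
t: 16.12
ee_pos: [576.3, 164.7, 435.5]
orientation: [1.266, 1.172, -1.269]
ft_force: [0.0, -0.9, -0.1]
width: 0.5
```

apply_moves(
  commands=[
    [[0,0,-0.02,0],[0,0,-0.045,0],[0,0,-0.075,0],[0,0,-0.1,0],[0,0,-0.12,0],[0,0,-0.13,0],[0,0,-0.132,0],[0,0,-0.132,0]],
  ],
)

```text
t: 17.12
ee_pos: [574.9, 162.1, 306.0]
orientation: [1.269, 1.17, -1.268]
ft_force: [0.2, 0.3, 0.7]
width: 0.4
```

```bash
python3 - <<'E'
from h import *
o=readout.get_obs(); p=o['ee_pos']; print(p,o['ft_force'])
c=shot('scene','s10'); crop(c,'s10c',230,130,155,120); b=shot('top','t10')
crop(b,'t10c',205,150,135,120)
print([(c,np.round(d['position']),d['conf']) for c in('top','scene') for d in models.place_of(c,'pawl_bar')])
E
```

```text
[574.93633566 162.05391005 306.03561481] [0.18572424 0.26070374 0.74325403]
[('top', array([571., 125., 130.]), 0.89), ('scene', array([570., 129., 138.]), 0.56)]
```

View pics/s10c.png

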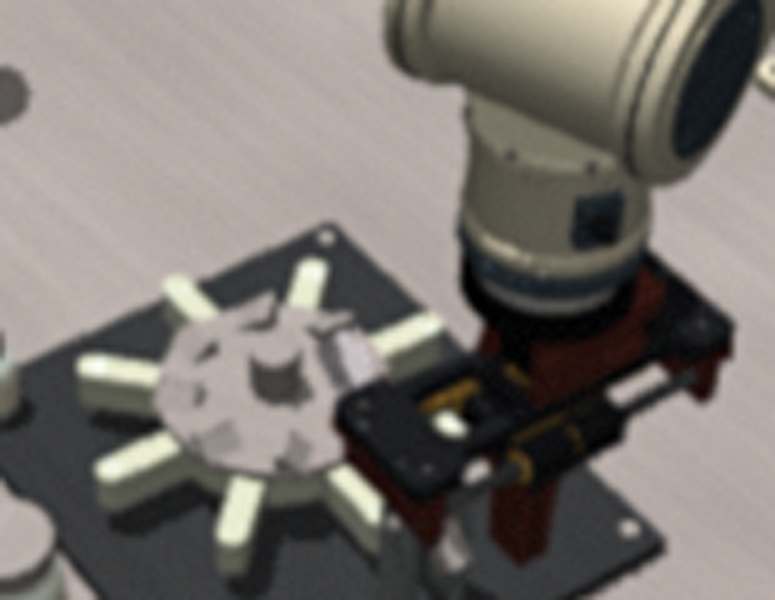

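apply_moves(
  commands=[
    [[-0.0005,-0.005,0,0],[-0.001,-0.01,0,0],[-0.001,-0.014,0,0],[-0.0015,-0.018,0,0],[-0.002,-0.022,0,0],[-0.002,-0.025,0,0],[-0.0025,-0.028,0,0],[-0.0025,-0.031,0,0]],
  ],
)

```text
t: 18.32
ee_pos: [572.1, 130.8, 305.6]
orientation: [1.268, 1.17, -1.269]
ft_force: [0.0, 0.8, -0.0]
width: 0.5
```

apply_moves(
  commands=[
    [[0,-0.002,0,0],[0,-0.004,0,0],[-0.0005,-0.006,0,0],[-0.0005,-0.008,0,0],[-0.001,-0.01,0,0],[-0.001,-0.011,0,0],[-0.001,-0.011,0,0],[-0.001,-0.011,0,0]],
  ],
)

```text
t: 19.32
ee_pos: [571.2, 120.0, 305.7]
orientation: [1.269, 1.17, -1.269]
ft_force: [0.3, -1.0, -0.3]
width: 0.4
```

```bash
python3 - <<'E'
from h import *
o=readout.get_obs(); p=o['ee_pos']; print(p,o['ft_force'])
c=shot('scene','s11'); crop(c,'s11c',230,130,155,120); b=shot('top','t11')
crop(b,'t11c',205,150,135,120)
print([(c,l,np.round(d['position']),d['conf']) for l in ('pawl_bar','pawl_nose') for c in('top','scene') for d in models.place_of(c,l)])
E
```

```text
[571.22209357 120.02382028 305.69193064] [ 0.33433411 -1.01733885 -0.26330943]
[('top', 'pawl_bar', array([568.,  94., 145.]), 0.74), ('top', 'pawl_bar', array([431., 365.,  -0.]), 0.33), ('scene', 'pawl_bar', array([566.,  94., 146.]), 0.79), ('top', 'pawl_nose', array([560.,   5.,  65.]), 0.47), ('scene', 'pawl_nose', array([561.,   7.,  56.]), 0.78)]
```

View pics/s11c.png

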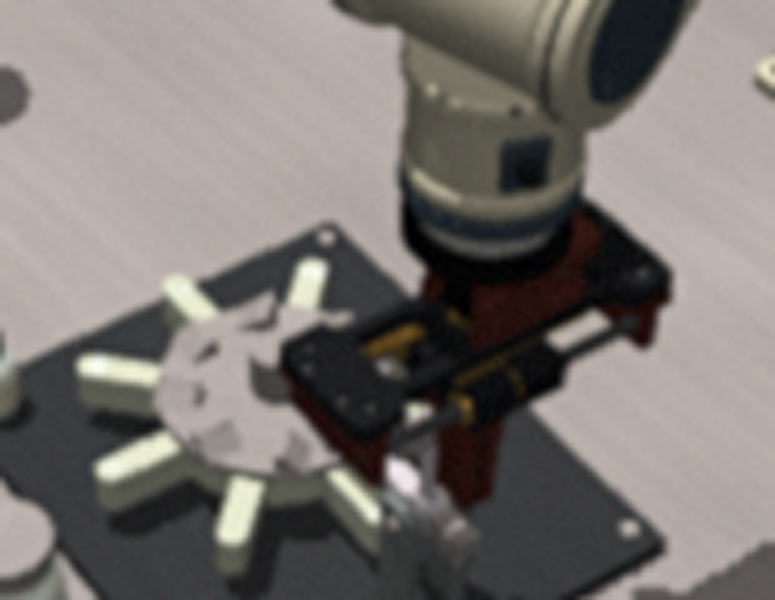

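apply_moves(
  commands=[
    [[0,0.006,0,0],[0.001,0.014,0,0],[0.002,0.025,0,0],[0.003,0.035,0.02,0],[0.003,0.035,0.05,0],[0.003,0.035,0.09,0],[0.003,0.035,0.12,0],[0.003,0.035,0.13,0]],
  ],
)

```text
t: 20.62
ee_pos: [574.5, 155.7, 437.7]
orientation: [1.271, 1.168, -1.265]
ft_force: [0.1, 0.1, 0.3]
width: 0.4
```

apply_moves(
  commands=[
    [[-0.02,0.01,0,0],[-0.055,0.02,0,0],[-0.09,0.03,0,0],[-0.13,0.04,0,0],[-0.16,0.06,0,0],[-0.18,0.08,0,0],[-0.19,0.1,0,0],[-0.19,0.1,0,0]],
  ],
)

```text
t: 21.62
ee_pos: [382.3, 255.6, 434.3]
orientation: [1.264, 1.172, -1.269]
ft_force: [0.5, 0.6, -0.8]
width: 0.9
```

```bash
python3 - <<'E'
from h import *
o=readout.get_obs(); p=o['ee_pos']; print(p,o['ft_force'])
c=shot('scene','s12'); crop(c,'s12c',210,165,155,120); b=shot('top','t12'); a=shot('wrist','w12')
crop(b,'t12c',225,170,135,120)
print([(c,l,np.round(d['position']),round(d['conf'],2)) for l in ('pawl_bar','pawl_nose','vial','jar','jug','beaker') for c in('top','scene','wrist') for d in models.place_of(c,l)])
E
```

```text
[382.25193062 255.64829259 434.25166676] [ 0.54533191  0.56346594 -0.84876365]
[('top', 'pawl_bar', array([566.,  92., 143.]), 0.6), ('top', 'pawl_bar', array([555., -43.,  89.]), 0.57), ('scene', 'pawl_bar', array([570.,  94., 147.]), 0.95), ('scene', 'pawl_bar', array([556., -41.,  92.]), 0.26), ('wrist', 'pawl_bar', array([570.,  91., 148.]), 0.63), ('top', 'pawl_nose', array([561.,   5.,  67.]), 0.91), ('top', 'pawl_nose', array([680.,  72.,  14.]), 0.2), ('scene', 'pawl_nose', array([558.,   6.,  59.]), 0.93), ('scene', 'pawl_nose', array([740., -30.,  -0.]), 0.42), ('wrist', 'pawl_nose', array([563.,  10.,  57.]), 0.78), ('top', 'vial', array([ 656., -165.,   16.]), 0.55), ('top', 'vial', array([678.,  72.,  13.]), 0.4), ('scene', 'vial', array([683.,  75.,  11.]), 0.68), ('scene', 'vial', array([ 656., -164.,   10.]), 0.46), ('scene', 'vial', array([735., -29.,   1.]), 0.45), ('wrist', 'vial', array([676.,  71.,  10.]), 0.9), ('top', 'jar', array([ 746., -134.,   -3.]), 0.77), ('top', 'jar', array([742., -32.,   2.]), 0.76), ('top', 'jar', array([569.,  95., 142.]), 0.2), ('scene', 'jar', array([ 742., -137.,   -1.]), 0.89), ('wrist', 'jar', array([740., -33.,   0.]), 0.51), ('top', 'jug', array([569., 423.,  -3.]), 0.6), ('scene', 'jug', array([574., 426.,   3.]), 0.56), ('wrist', 'jug', array([578., 420.,  -2.]), 0.91), ('top', 'beaker', array([ 519., -436.,   -1.]), 0.96), ('top', 'beaker', array([ 659., -165.,   19.]), 0.64), ('scene', 'beaker', array([ 513., -434.,    7.]), 0.74)]
```

View pics/s12c.png

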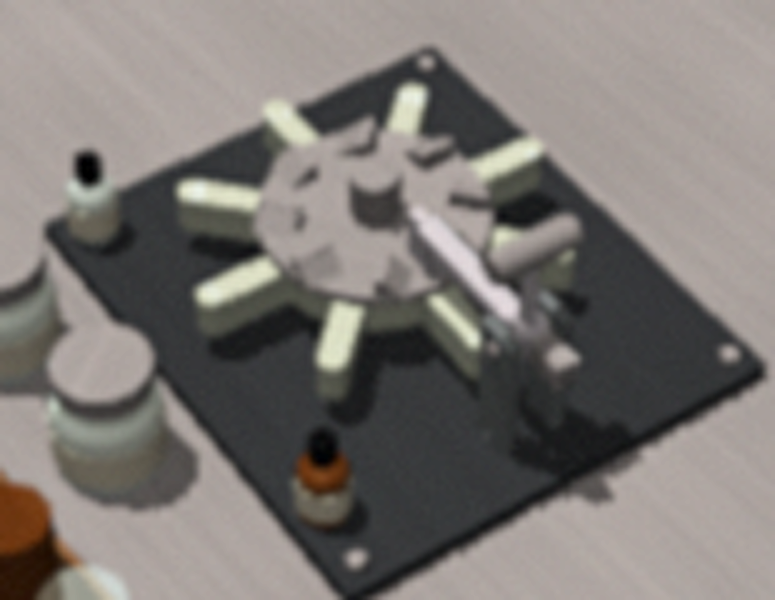

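View pics/t12c.png

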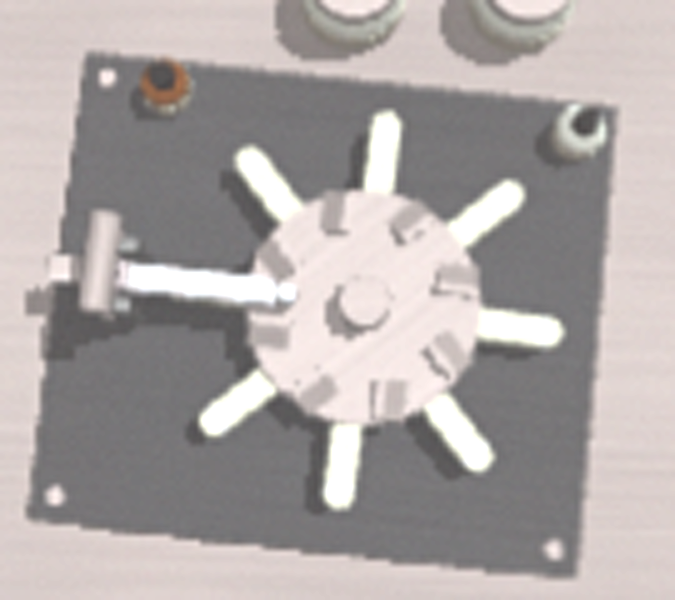

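```bash
python3 - <<'E'
from h import *
print(cv2.absdiff(cv2.imread('pics/top1c.png'),cv2.imread('pics/t12c.png'))[190:330,20:300].max(2).mean())
print(workorder.close_job())
E
```

```text
6.762627551020408
the job is handed in; nothing more can be done
None
```

The feeder is back one notch and locked, and I handed the job in with about 22 s on the robot's clock. All of it was done with the closed fingertips; nothing was picked up.

1. **Pawl up:** I pushed the T-bar outward until the pawl fell back on its stop. The bar was then found at about (570, 128, 134), where the leaning position should be.
2. **Wheel back:** I put the fingertip in the pocket behind one arm and pushed it round by about 45° clockwise. The wrist picture showed the arms about 1.5° past -45°, inside the 6.9° the pawl allows.
3. **Pawl down:** I pushed the bar inward from the outer side until the pawl dropped, then pulled the arm well clear.

**Last checks:**
- **Pawl:** the bar was found at about (569, 92, 146). In the top picture the bar and nose sit at the same pixels as at the start, so the pawl looks fully down.
- **Nose height:** the scene and wrist cameras gave 57–59 mm and the top camera 67 mm, against 60 mm expected. I went by the pictures here.
- **Wheel:** the top camera put the wheel's total travel at 43–44°, 1–2° short of a full notch. The wrist picture, measured against the base plate, put it slightly past. Both are within the allowance.
- **Bystanders:** the vials, jars, jug and beaker were found within about 8 mm of where they started, which is detection scatter. I did not check the screwdriver again, but the arm did not go near it after the start.
- **Forces:** wrist force readings stayed under 3 N.

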